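# Make up two cooker repair kits

### The arm

A 6-joint arm with a two-finger parallel gripper is mounted at the origin on the work surface. World frame = base frame: x ahead of the robot, y to its left, z up, the work surface at z = 0. Lengths are in m, angles in rad, forces in N, time in s.
With the tool pointing down it reaches from about 0.325 to 0.85 m from the base axis. Payload 15.5 kg.
Tool frame: the origin (TCP) lies at the very end of the fingers, on their centre line; the grasp point (between the pads) lies 19 mm behind it; z points along the fingers, y is the line along which they close (so a half turn about z gives the same grasp; the last joint's range is limited). The gripper opens to 91 mm and grips with 3 to 60 N. Pads are 32 mm wide; open, the fingers measure 118 mm over their backs; the gripper's body (76 mm by 178 mm) begins 60 mm behind the grasp point.
Start: joints at [1.115, 0.494, 1.345, -0, 1.302, -0.096], TCP at [0.22, 0.585, 0.214] pointing down, gripper open.
Joint ranges: [-2.91, 2.91], [-0.82, 2.16], [0.22, 2.67], [-1.22, 4.37], [0.12, 2.79], [-3.08, 3.08]. Speed limits (rad/s): [1.89, 1.89, 2.57, 3.01, 3.01, 3.01].

### API

Orientations are given as a unit quaternion [x, y, z, w].
In Python, from bench import arm, viewer gives the robot as it stands.
- The arm moves only by the shell command python3 -m inch 'ROWS' [FORCE]. ROWS is text: rows parted by semicolons, each of 7 numbers parted by spaces: the turn, a rotation vector about the tool's x, y, z in rad, then the shift along the tool's x, y, z in m, then the opening, from 0 (shut) to 1 (fully open). In form: rx ry rz tx ty tz jaw; .... A call has 1 to 10 rows; each row is the pose to reach, as a shift and turn from the pose commanded when the call began, along the tool's axes at that moment; what a row does not reach only later rows make up. A row lasts 1/8 s, in which the tool goes at most 62.5 mm and 10.7 degrees, less where a joint would pass 70% of its speed; a pose out of reach is approached as far as the arm can. A call with a gripper value outside its range is refused whole. The fingers move at their own pace and stop on an object; FORCE is the grip in N (left out, the last holds). Time passes only in rows, so rows that repeat a pose let the fingers close. It gives the time, the measured TCP pose, the force, the opening and the grip force at its end, in the units of the state.
- arm.get_obs(): the state, without advancing time (a new reading comes with each control period).
- viewer.get_image(name): name is "scene" or "top"; returns a dict with "image" (400x640x3 uint8, red, green, blue), "intrinsics" (3x3 intrinsics, pixels), "k1" (the pictures are not rectified: a ray, as slopes to the right and down, at radius r is drawn at 1 + k1 r^2 times it, then the intrinsics apply), "rvec" (rotation vector, rad) and "tvec" (3), from world to camera coordinates, as OpenCV has them. Camera axes: x right, y down, z forward; pixel columns grow to the right and rows downward; lengths in m; the calibration is good to about 2 mm. A picture is of the moment at which its call begins. There is no depth.
- arm.hand_in(): hands the job in; it is judged then, once.
The state is a dict: "time_s": time; "joint_positions": joint angles; "joint_velocities": joint speeds; "tau": joint torques, N m; "position": TCP position; "orientation": TCP orientation; "force": force on the tool from outside, world axes, zero at the start; "ft_torque": the same for the moment, N m; "grip_width": finger opening in m; "finger_force": force on a finger pad.
Only numpy, scipy, OpenCV 4.12 (cv2) and the standard library are available. Lean on these libraries where they do the work, as an engineer would, in place of code of your own. Each camera call takes 0.05 s, during which the arm holds its last target. There are 200 camera calls.

### The job

Make up the two kits for the cooker repair from the loose parts on the worktop: the large burner crown, the large cap and the control knob go into the square tray, and the gas tap and the small cap into the long tray. Set each part down on the floor of its tray the way up it lies now, side by side and not on top of one another, without dropping it. Leave the small crown, the spanner and the jar where they are.

Things in the scene. Friction and masses are not known exactly. Their poses are not given: they have to be found in the camera images.
- square_tray: blue plastic tray, square, 210 x 210 mm outside, 18 mm high, walls and floor 3 mm thick, open top, fixed to the worktop; origin at the centre of its underside, z up (the inner floor is 3 mm above the origin), x and y along its sides
- long_tray: blue plastic tray, oblong, 220 mm (its x) by 120 mm (its y) outside, 18 mm high, walls and floor 3 mm thick, open top, fixed to the worktop; origin at the centre of its underside, z up (the inner floor is 3 mm above the origin)
- large_crown: the larger gas-burner crown: an aluminium disc 56 mm across, 24 mm high, with teeth round its upper edge and a hollow top, stands flat, about 120 g; origin at the centre of its underside, z up
- small_crown: the smaller gas-burner crown, toothed aluminium like the large one but 38 mm across and 20 mm high, about 60 g; a spare that belongs to neither kit and stays where it is; origin at the centre of its underside, z up
- large_cap: the larger burner cap: a plain flat black disc 56 mm across, 14 mm high, about 130 g; origin at the centre of its underside, z up
- small_cap: the smaller burner cap: a plain flat black disc 38 mm across, 14 mm high, about 60 g; origin at the centre of its underside, z up
- knob: control knob standing face up: a round steel skirt 42 mm across and 8 mm high, on it a black bar grip 38 mm long (along x), 12 mm wide (along y), reaching from 8 to 28 mm height; about 40 g; origin at the centre of its underside, z up
- gas_tap: gas tap lying on its side: a brass block 48 mm long (from x = -33 to +15 mm), 26 mm wide (y), 24 mm high, with a steel stem 10 mm thick sticking out 18 mm to +x at 12 mm height; about 130 g; origin at the underside, midway along the whole 66 mm length, z up
- spanner: steel spanner about 170 mm long, lying on the worktop; a bystander; origin at its underside, x along it
- jar: white plastic jar with a steel lid, 60 mm across, 75 mm high, standing on the worktop; a bystander; origin at the centre of its underside, z up
Mind the look-alikes: they are no part of the job. Leave any pink look-alike of the small_cap alone. Several things look just like the gas_tap: the one meant starts farthest from the robot's base.

How it is judged:
At the end, for the whole second after the job is handed in: Large crown, large cap and knob in the square tray, gas tap and small cap in the long tray, each flat on the floor (underside within 4 mm of it, tilt under 0.15 rad), within the walls, at rest; small crown, spanner and jar within 20 mm of their starts (x of large_crown in the frame of square_tray between -0.095 and 0.095 m and y of large_crown in the frame of square_tray between -0.095 and 0.095 m and z of each of large_crown, large_cap, knob in the frame of square_tray below 0.007 m and angle between each of large_crown, large_cap, knob, gas_tap, small_cap's own z axis and vertical below 0.15 rad and linear speed of each of large_crown, large_cap, knob, gas_tap, small_cap below 0.01 m/s and x of large_cap in the frame of square_tray between -0.095 and 0.095 m and y of large_cap in the frame of square_tray between -0.095 and 0.095 m and x of knob in the frame of square_tray between -0.095 and 0.095 m and y of knob in the frame of square_tray between -0.095 and 0.095 m and x of gas_tap in the frame of long_tray between -0.1 and 0.1 m and y of gas_tap in the frame of long_tray between -0.05 and 0.05 m and z of each of gas_tap, small_cap in the frame of long_tray below 0.007 m and x of small_cap in the frame of long_tray between -0.1 and 0.1 m and y of small_cap in the frame of long_tray between -0.05 and 0.05 m and distance of each of small_crown, spanner, jar from where it was at the start of the episode below 0.02 m); the robot touches nothing.
It fails at once if the small crown, the spanner or the jar is moved by more than 20 mm, or the jar is tipped (distance of any of small_crown, spanner, jar from where it was at the start of the episode above 0.02 m or angle between jar's own z axis and vertical above 0.3 rad).
It fails at once if a part is dropped: it is out of the fingers with its underside more than 45 mm above the worktop ((height (world z) of large_crown above 0.045 m and contact force between the fingers and large_crown below 0.02 N) or (height (world z) of large_cap above 0.045 m and contact force between the fingers and large_cap below 0.02 N) or (height (world z) of knob above 0.045 m and contact force between the fingers and knob below 0.02 N) or (height (world z) of gas_tap above 0.045 m and contact force between the fingers and gas_tap below 0.02 N) or (height (world z) of small_cap above 0.045 m and contact force between the fingers and small_cap below 0.02 N)).
It also fails if it takes over 112 s, if anything falls off the work surface, if the arm or the gripper's body presses on something with over 40 N, if the wrist force passes 120 N, or if a joint passes its speed limit or range.

## Working session

There is one attempt and no reset: what is moved stays moved. The work goes in short steps, Python scripts to look and compute and a shell command to move; the robot and the scene stay as the last step left them, time stands still between calls to the robot, and variables do not carry over. Pictures are saved under pics/ and viewed, at most 14 in all, crops included, and the job is handed in when it is done.

```bash
ls; mkdir -p pics; cat > h.py <<'E'
import numpy as np, cv2
from bench import arm, viewer
from scipy.spatial.transform import Rotation as R
def grab(name):
    return viewer.get_image(name)
def ray(d,u,v):
    K=np.array(d["intrinsics"],float);x=(u-K[0,2])/K[0,0];y=(v-K[1,2])/K[1,1]
    rd=np.hypot(x,y);r=rd
    for _ in range(30): r=rd/(1+d["k1"]*r*r)
    s=r/rd if rd>0 else 1
    Rm=cv2.Rodrigues(np.array(d["rvec"],float))[0];t=np.array(d["tvec"],float).ravel()
    return -Rm.T@t, Rm.T@np.array([x*s,y*s,1])
def at(d,u,v,z):
    o,r=ray(d,u,v); return o+r*(z-o[2])/r[2]
def proj(d,p):
    Rm=cv2.Rodrigues(np.array(d["rvec"],float))[0];q=Rm@np.array(p)+np.array(d["tvec"],float).ravel()
    x,y=q[:2]/q[2];f=1+d["k1"]*(x*x+y*y);K=np.array(d["intrinsics"])
    return K[0,0]*x*f+K[0,2],K[1,1]*y*f+K[1,2]
E
python3 - <<'E'
from h import *
for n in("scene","top"):
    d=grab(n);cv2.imwrite(f"pics/{n}0.png",cv2.cvtColor(d["image"],cv2.COLOR_RGB2BGR))
    print(n,ray(d,320,200),d["k1"],d["intrinsics"][0][0])
o=arm.get_obs();print(o["orientation"],o["position"],o["grip_width"],o["time_s"])
E
```

```text
pics
scene (array([ 0.94945678, -0.58774884,  0.87431359]), array([-0.34216079,  0.54216419, -0.76762771])) -0.030259510382846275 470.30822378164993
top (array([ 0.52744146, -0.00611422,  0.82376877]), array([ 0.08633469,  0.02245145, -0.99603672])) -0.015978001085504234 361.5120901675783
[ 1.78903891e-01  9.83866400e-01 -5.27089536e-04 -1.61831916e-04] [0.2198795  0.58468128 0.21339358] 0.09096692064804719 0.1
```

View pics/top0.png

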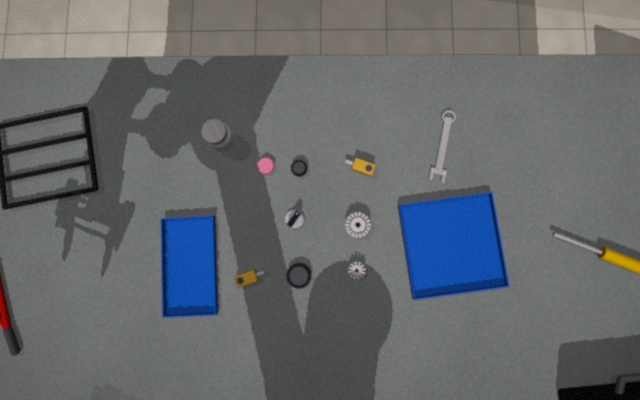

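View pics/scene0.png

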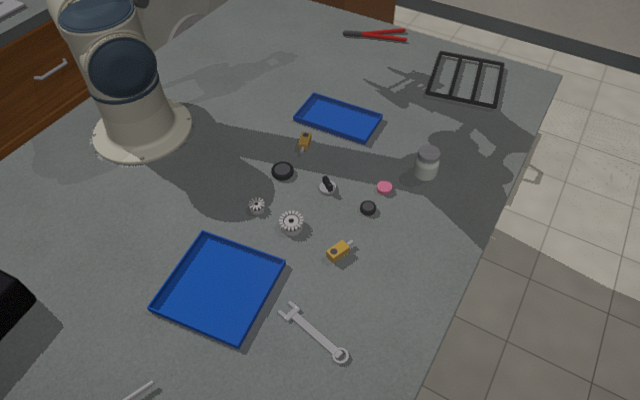

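The top view shows +x up and +y left. Candidates:
- **Gas tap:** (362,166) or (248,278). The upper one is farther from the base.
- **Small cap:** black (299,167), versus the pink look-alike at (265,165).
- **Large cap:** (299,274).
- **Large crown:** (358,225), versus the small crown at (357,270).
- **Knob:** (294,218).
- **Jar:** (215,132).

Next is a close crop to check these choices, with measurements.

```bash
python3 - <<'E'
from h import *
d=grab("top");im=cv2.cvtColor(d["image"],cv2.COLOR_RGB2BGR)
c=cv2.resize(im[145:295,228:392],None,fx=4,fy=4,interpolation=cv2.INTER_CUBIC);c=cv2.convertScaleAbs(c,alpha=1.6,beta=15)
cv2.imwrite("pics/crop0.png",c)
hsv=cv2.cvtColor(im,cv2.COLOR_BGR2HSV)
m=cv2.inRange(hsv,(105,120,40),(125,255,255))
for k in cv2.findContours(m,cv2.RETR_EXTERNAL,cv2.CHAIN_APPROX_NONE)[0]:
    if cv2.contourArea(k)>1000:
        b=cv2.boxPoints(cv2.minAreaRect(k));P=np.array([at(d,*q,0.018) for q in b])
        print("tray rim",P.round(4)[:,:2].tolist(),"c",P.mean(0).round(4)[:2],"sides",np.linalg.norm(np.diff(P,axis=0),axis=1).round(4),"yaw",np.degrees(np.arctan2(*(P[1]-P[0])[1::-1])).round(1),np.degrees(np.arctan2(*(P[2]-P[1])[1::-1])).round(1))
m=cv2.inRange(hsv,(12,120,60),(28,255,255))
for k in cv2.findContours(m,cv2.RETR_EXTERNAL,cv2.CHAIN_APPROX_NONE)[0]:
    if 50<cv2.contourArea(k)<800:
        r=cv2.minAreaRect(k);b=cv2.boxPoints(r);P=np.array([at(d,*q,0.02) for q in b]);print("brass",r,P.round(4)[:,:2].tolist(),P.mean(0).round(4))
for n,u,v,z in [("lcrown",358,225,.024),("scrown",357,270,.02),("lcap",299,274,.014),("scap",299,167,.014),("knob",294,218,.02),("jar",215,132,.075),("pink",265,165,.014)]: print(n,at(d,u,v,z).round(4))
E
```

```text
tray rim [[0.5586, 0.376], [0.563, 0.2492], [0.3416, 0.2357], [0.3362, 0.3593]] c [0.4499 0.3051] sides [0.1268 0.2219 0.1237] yaw -88.0 -176.5
tray rim [[0.5886, -0.1607], [0.6227, -0.3748], [0.4109, -0.3994], [0.3777, -0.1903]] c [ 0.5    -0.2813] sides [0.2168 0.2132 0.2117] yaw -81.0 -173.4
brass ((246.15000915527344, 277.9499816894531), (12.016654968261719, 22.452171325683594), 71.56504821777344) [[0.4284, 0.2016], [0.4444, 0.1546], [0.4197, 0.1457], [0.4038, 0.1925]] [0.4241 0.1736 0.02  ]
brass ((620.1236572265625, 259.2783508300781), (45.0877685546875, 12.923245429992676), 21.037511825561523) [[0.4745, -0.5925], [0.5007, -0.6042], [0.466, -0.6941], [0.44, -0.6821]] [ 0.4703 -0.6432  0.02  ]
brass ((362.9853820800781, 166.54013061523438), (21.358938217163086, 12.815364837646484), 19.98310661315918) [[0.6675, -0.0567], [0.695, -0.0665], [0.6784, -0.1115], [0.6511, -0.1015]] [ 0.673 -0.084  0.02 ]
lcrown [ 0.5419 -0.0721  0.024 ]
scrown [ 0.4437 -0.07    0.02  ]
lcap [0.4332 0.0575 0.014 ]
scap [0.6727 0.0603 0.014 ]
knob [0.5566 0.0696 0.02  ]
jar [0.7371 0.236  0.075 ]
pink [0.6771 0.138  0.014 ]
```

View pics/crop0.png

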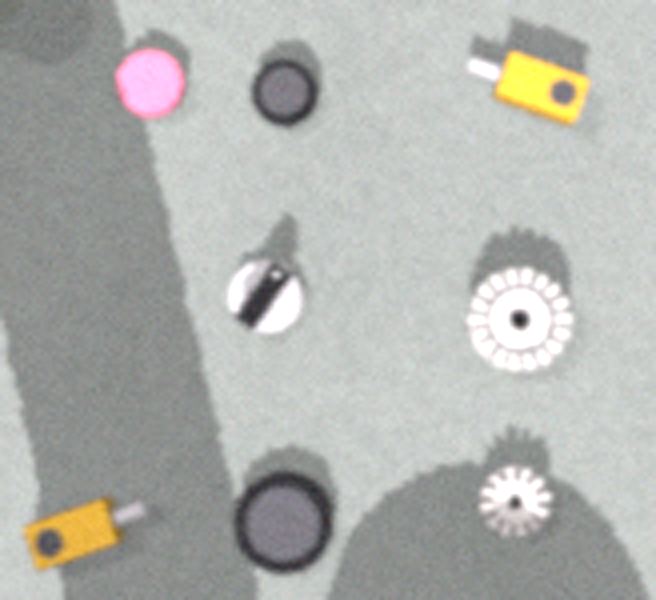

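The crop confirms the choices. The far brass tap is at about (363,166) with its stem toward +y. The black small cap is at (299,167.5), the large crown at (357.6,224.7) and the knob at (294,219). I'm refining the positions and then moving.

```bash
cat >> h.py <<'E'
def rows(xyz,ang=None,o=None):
    "tool-axis shift and turn from the present pose to TCP xyz with tool y at ang deg (mod 180)"
    o=o or arm.get_obs();Rm=R.from_quat(o["orientation"]).as_matrix()
    s=Rm.T@(np.array(xyz)-o["position"]);a=np.degrees(np.arctan2(Rm[1,1],Rm[0,1]))
    rz=0 if ang is None else -np.radians((ang-a+90)%180-90)
    print("rz %.3f t %.4f %.4f %.4f  (y ang %.1f) pos"%(rz,*s,a),np.round(o["position"],4),"w %.4f F %.1f t %.2f q6 %.2f"%(o["grip_width"],o["finger_force"],o["time_s"],o["joint_positions"][5]))
def st():
    o=arm.get_obs();print(np.round(o["position"],4),"w %.4f F %.1f t %.2f"%(o["grip_width"],np.max(o["finger_force"]),o["time_s"]),np.round(o["force"],1))
E
python3 - <<'E'
from h import *
d=grab("top");f=lambda x,y:(228+(x+.5)/4-.5,145+(y+.5)/4-.5)
for n,x,y,z in [("lcrown",520,320,.024),("lcap",283,522,.012),("scap",285,92,.012),("skirt",266,297,.008),("bar1",245,322,.028),("bar2",283,270,.028),("bar2b",288,272,.028)]: print(n,at(d,*f(x,y),z).round(4))
rows((.542,-.072,.10)); print(arm.get_obs()["finger_force"])
s=grab("scene")  # cross-check with scene cam
for n,u,v,z in [("lcrown",291,221,.024),("lcap",283,170,.014),("scap",368,207,.014),("tap",339,250,.024)]: print(n,at(s,u,v,z).round(4))
E
```

```text
lcrown [ 0.5427 -0.0713  0.024 ]
lcap [0.4304 0.0591 0.012 ]
scap [0.6716 0.0608 0.012 ]
skirt [0.5551 0.0705 0.008 ]
bar1 [0.5406 0.08   0.028 ]
bar2 [0.5693 0.0594 0.028 ]
bar2b [0.5683 0.0566 0.028 ]
rz 0.000 t -0.5327 -0.5013 0.1139  (y ang 69.4) pos [0.22   0.5848 0.2136] w 0.0907 F 0.0 t 0.20 q6 -0.10
0.0
lcrown [ 0.5457 -0.0738  0.024 ]
lcap [0.4347 0.057  0.014 ]
scap [0.6745 0.0586 0.014 ]
tap [ 0.6789 -0.0871  0.024 ]
```

```bash
python3 -m inch '0 0 0 -0.53 -0.5 0.08 1;0 0 0 -0.53 -0.5 0.08 1;0 0 0 -0.53 -0.5 0.08 1;0 0 0 -0.53 -0.5 0.08 1;0 0 0 -0.53 -0.5 0.08 1;0 0 0 -0.53 -0.5 0.08 1;0 0 0 -0.53 -0.5 0.08 1;0 0 0 -0.53 -0.5 0.08 1;0 0 0 -0.53 -0.5 0.08 1;0 0 0 -0.53 -0.5 0.08 1' 25
python3 -c "
from h import *
rows((.5435,-.072,.10))"
```

```text
time_s: 1.5
position: [0.4937, 0.0248, 0.1456]
orientation: [0.179, 0.984, 0.0, 0.0]
force: [1.3, 1.3, 0.5]
grip_width: 0.0912
finger_force: 0.0
rz 0.000 t -0.0807 -0.0730 0.0457  (y ang 69.4) pos [0.4937 0.0248 0.1456] w 0.0912 F 0.0 t 1.50 q6 -1.28
```

```bash
python3 -m inch '0 0 0 -0.08 -0.073 0.045 1;0 0 0 -0.08 -0.073 0.045 1;0 0 0 -0.08 -0.073 0.045 1;0 0 0 -0.08 -0.073 0.045 0.9;0 0 0 -0.08 -0.073 0.045 0.85' >/dev/null
python3 -c "
from h import *
rows((.5435,-.072,.006),70)
d=grab('scene');cv2.imwrite('pics/a1.png',cv2.resize(cv2.cvtColor(d['image'],cv2.COLOR_RGB2BGR)[120:290,200:400],None,fx=3,fy=3))"
```

```text
rz -0.010 t -0.0027 -0.0025 0.0952  (y ang 69.4) pos [ 0.5419 -0.0687  0.1012] w 0.0780 F 0.0 t 2.12 q6 -1.45
```

View pics/a1.png

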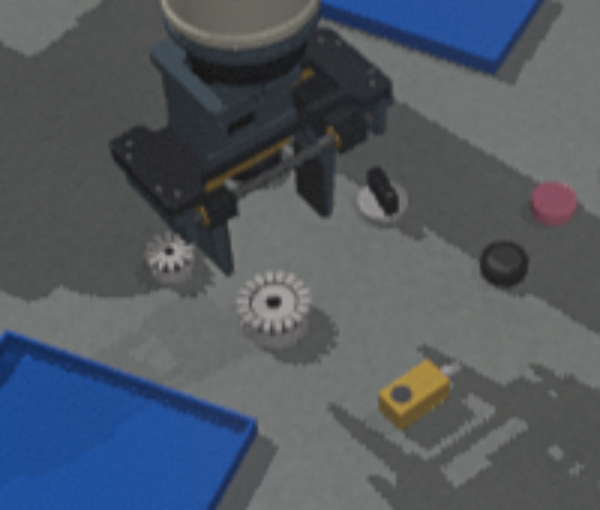

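The gripper is above the crown. It appears offset because of its height, and the small crown is clear of the fingers. Descending.

```bash
python3 -m inch '0 0 0 -0.0027 -0.0025 0.04 0.85;0 0 0 -0.0027 -0.0025 0.07 0.85;0 0 0 -0.0027 -0.0025 0.085 0.85;0 0 0 -0.0027 -0.0025 0.095 0.85;0 0 0 -0.0027 -0.0025 0.095 0.85;0 0 0 -0.0027 -0.0025 0.095 0.5;0 0 0 -0.0027 -0.0025 0.095 0.3;0 0 0 -0.0027 -0.0025 0.095 0.3;0 0 0 -0.0027 -0.0025 0.095 0.3;0 0 0 -0.0027 -0.0025 0.095 0.3' 30
python3 -c "
from h import *
rows((.5435,-.072,.05))"
```

```text
time_s: 3.42
position: [0.5441, -0.073, 0.0063]
orientation: [0.179, 0.984, 0.0, 0.0]
force: [0.5, 0.4, 7.6]
grip_width: 0.0553
finger_force: 30.0
rz 0.000 t 0.0009 0.0007 -0.0437  (y ang 69.4) pos [ 0.5441 -0.073   0.0063] w 0.0553 F 30.0 t 3.42 q6 -1.45
```

```bash
python3 -m inch '0 0 0 0 0 -0.025 0.3;0 0 0 0 0 -0.05 0.3;0 0 0 0.008 -0.045 -0.05 0.3;0 0 0 0.017 -0.1 -0.05 0.3;0 0 0 0.027 -0.155 -0.05 0.3;0 0 0 0.034 -0.195 -0.05 0.3;0 0 0 0.034 -0.195 -0.05 0.3;0 0 0 0.034 -0.195 -0.05 0.3' 
python3 -c "
from h import *
rows((.4442,-.2434,.010))"
```

```text
time_s: 4.42
position: [0.4433, -0.2432, 0.0558]
orientation: [0.179, 0.984, 0.0, 0.0]
force: [-0.4, 0.2, -0.9]
grip_width: 0.0551
finger_force: 30.0
rz 0.000 t -0.0009 0.0001 0.0458  (y ang 69.4) pos [ 0.4433 -0.2432  0.0558] w 0.0551 F 30.0 t 4.42 q6 -1.83
```

```bash
python3 -m inch '0 0 0 0 0 0.025 0.3;0 0 0 0 0 0.038 0.3;0 0 0 0 0 0.043 0.3;0 0 0 0 0 0.046 0.3;0 0 0 0 0 0.046 0.3;0 0 0 0 0 0.046 0.7;0 0 0 0 0 0.046 0.7;0 0 0 0 0 0.046 0.7;0 0 0 0 0 0.046 0.7'; python3 -m inch '0 0 0 0 0 -0.02 0.7;0 0 0 0 0 -0.07 0.7;0 0 0 0 0 -0.07 0.7'
python3 -c "
from h import *
rows((.432,.058,.075))"
```

```text
time_s: 5.55
position: [0.4433, -0.2435, 0.0098]
orientation: [0.179, 0.984, -0.0, 0.0]
force: [-0.5, 0.3, -0.4]
grip_width: 0.0637
finger_force: 0.0
time_s: 5.92
position: [0.4448, -0.2445, 0.0825]
orientation: [0.179, 0.984, -0.001, 0.002]
force: [-0.2, 0.2, 0.5]
grip_width: 0.0638
finger_force: 0.0
rz 0.000 t 0.1185 0.2787 0.0066  (y ang 69.4) pos [ 0.4448 -0.2445  0.0825] w 0.0638 F 0.0 t 5.92 q6 -1.83
```

```bash
python3 -m inch '0 0 0 0.116 0.278 0 0.8;0 0 0 0.116 0.278 0 0.8;0 0 0 0.116 0.278 0 0.8;0 0 0 0.116 0.278 0 0.8;0 0 0 0.116 0.278 0 0.8;0 0 0 0.116 0.278 0 0.8;0 0 0 0.116 0.278 0 0.8;0 0 0 0.116 0.278 0 0.8' >/dev/null
python3 -c "
from h import *
rows((.432,.058,.003))
d=grab('top');cv2.imwrite('pics/a2.png',cv2.resize(cv2.cvtColor(d['image'],cv2.COLOR_RGB2BGR)[150:310,230:520],None,fx=2.7,fy=2.7))"
```

```text
rz 0.000 t 0.0011 0.0011 0.0765  (y ang 69.3) pos [0.4326 0.0566 0.0795] w 0.0730 F 0.0 t 6.92 q6 -1.22
```

View pics/a2.png

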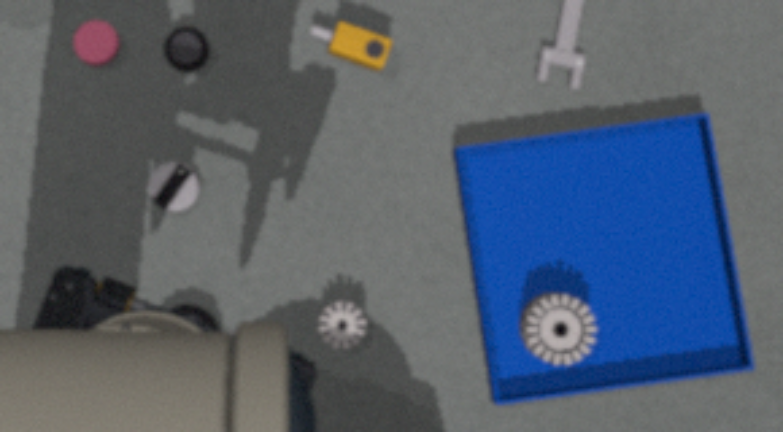

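The crown stands flat in the near-left part of the tray, at (560,330) in the crop. Now the large cap.

```bash
python3 -m inch '0 0 0 0.001 0.001 0.04 0.8;0 0 0 0.001 0.001 0.065 0.8;0 0 0 0.001 0.001 0.073 0.8;0 0 0 0.001 0.001 0.0765 0.8;0 0 0 0.001 0.001 0.0765 0.8;0 0 0 0.001 0.001 0.0765 0.5;0 0 0 0.001 0.001 0.0765 0.3;0 0 0 0.001 0.001 0.0765 0.3;0 0 0 0.001 0.001 0.0765 0.3;0 0 0 0.001 0.001 0.0765 0.3' 30
python3 -c "
from h import *
rows((.543,-.2295,.08))"
```

```text
time_s: 8.22
position: [0.4323, 0.0589, 0.0036]
orientation: [0.179, 0.984, 0.0, 0.0]
force: [0.2, -0.6, 8.3]
grip_width: 0.0547
finger_force: 30.0
rz 0.000 t -0.2052 -0.2309 -0.0763  (y ang 69.4) pos [0.4323 0.0589 0.0036] w 0.0547 F 30.0 t 8.22 q6 -1.21
```

```bash
python3 -m inch '0 0 0 0 0 -0.03 0.3;0 0 0 0 0 -0.06 0.3;0 0 0 -0.025 -0.03 -0.065 0.3;0 0 0 -0.06 -0.068 -0.065 0.3;0 0 0 -0.1 -0.11 -0.065 0.3;0 0 0 -0.14 -0.158 -0.065 0.3;0 0 0 -0.18 -0.202 -0.065 0.3;0 0 0 -0.205 -0.231 -0.065 0.3;0 0 0 -0.205 -0.231 -0.065 0.3;0 0 0 -0.205 -0.231 -0.065 0.3'
python3 -c "
from h import *
rows((.543,-.2295,.0072))"
```

```text
time_s: 9.48
position: [0.5419, -0.2289, 0.068]
orientation: [0.179, 0.984, 0.0, -0.001]
force: [-0.7, -0.7, -0.8]
grip_width: 0.0554
finger_force: 30.0
rz 0.000 t -0.0014 -0.0002 0.0608  (y ang 69.4) pos [ 0.5419 -0.2289  0.068 ] w 0.0554 F 30.0 t 9.47 q6 -1.71
```

```bash
python3 -m inch '0 0 0 0 0 0.03 0.3;0 0 0 0 0 0.05 0.3;0 0 0 0 0 0.057 0.3;0 0 0 0 0 0.061 0.3;0 0 0 0 0 0.061 0.3;0 0 0 0 0 0.061 0.7;0 0 0 0 0 0.061 0.7;0 0 0 0 0 0.061 0.7;0 0 0 0 0 0.061 0.7'; python3 -m inch '0 0 0 0 0 -0.02 0.7;0 0 0 0 0 -0.07 0.7;0 0 0 0 0 -0.07 0.7;0 0 0 0 0 -0.07 0.7'
python3 -c "
from h import *
rows((.5550,.0695,.08),54)"
```

```text
time_s: 10.6
position: [0.5426, -0.2296, 0.0073]
orientation: [0.179, 0.984, -0.0, 0.0]
force: [-0.2, 0.2, 0.3]
grip_width: 0.0642
finger_force: 0.0
time_s: 11.1
position: [0.5424, -0.2295, 0.077]
orientation: [0.179, 0.984, -0.0, 0.0]
force: [-0.1, 0.2, -1.0]
grip_width: 0.064
finger_force: 0.0
rz 0.269 t 0.0934 0.2843 -0.0030  (y ang 69.4) pos [ 0.5424 -0.2295  0.077 ] w 0.0640 F 0.0 t 11.10 q6 -1.71
```

```bash
python3 -m inch '0 0 0.15 0.092 0.284 0 0.5;0 0 0.28 0.092 0.284 0 0.5;0 0 0.28 0.092 0.284 0 0.5;0 0 0.28 0.092 0.284 0 0.5;0 0 0.28 0.092 0.284 0 0.5;0 0 0.28 0.092 0.284 0 0.5;0 0 0.28 0.092 0.284 0 0.5;0 0 0.28 0.092 0.284 0 0.5' >/dev/null
python3 -c "
from h import *
rows((.556,.0695,.0115),53)
d=grab('scene');cv2.imwrite('pics/a3.png',cv2.resize(cv2.cvtColor(d['image'],cv2.COLOR_RGB2BGR)[130:350,130:430],None,fx=2.6,fy=2.6))"
```

```text
rz 0.005 t 0.0013 0.0015 0.0652  (y ang 53.3) pos [0.5562 0.0676 0.0767] w 0.0457 F 0.0 t 12.10 q6 -0.92
```

View pics/a3.png

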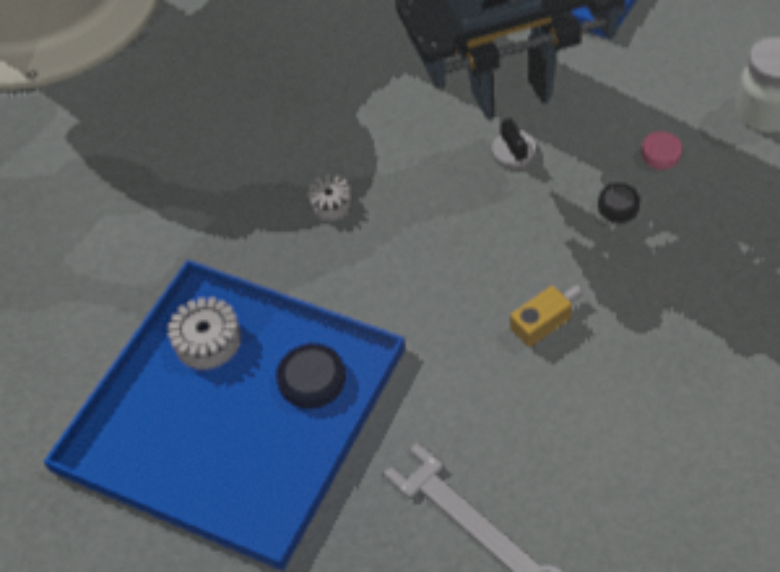

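The crown (203,330) and large cap (311,375) lie flat, side by side in the tray. The fingers line up with the knob bar at (513,138), so I'm descending.

```bash
python3 -m inch '0 0 0 0.001 0.001 0.03 0.5;0 0 0 0.001 0.001 0.05 0.5;0 0 0 0.001 0.001 0.06 0.5;0 0 0 0.001 0.001 0.065 0.5;0 0 0 0.001 0.001 0.065 0.5;0 0 0 0.001 0.001 0.065 0.2;0 0 0 0.001 0.001 0.065 0;0 0 0 0.001 0.001 0.065 0;0 0 0 0.001 0.001 0.065 0;0 0 0 0.001 0.001 0.065 0' 20
python3 -c "
from h import *
rows((.507,-.3305,.08))"
```

```text
time_s: 13.4
position: [0.5563, 0.0701, 0.0123]
orientation: [0.314, 0.949, 0.0, 0.0]
force: [-1.0, 0.8, 4.6]
grip_width: 0.0118
finger_force: 20.0
rz 0.000 t -0.1996 -0.3508 -0.0677  (y ang 53.3) pos [0.5563 0.0701 0.0123] w 0.0118 F 20.0 t 13.40 q6 -0.91
```

```bash
python3 -m inch '0 0 0 0 0 -0.03 0;0 0 0 0 0 -0.065 0;0 0 0 -0.02 -0.035 -0.07 0;0 0 0 -0.045 -0.08 -0.07 0;0 0 0 -0.07 -0.125 -0.07 0;0 0 0 -0.1 -0.175 -0.07 0;0 0 0 -0.128 -0.225 -0.07 0;0 0 0 -0.156 -0.275 -0.07 0;0 0 0 -0.184 -0.323 -0.07 0;0 0 0 -0.2 -0.351 -0.07 0' >/dev/null;python3 -m inch '0 0 0 0 0 0 0;0 0 0 0 0 0 0'
python3 -c "
from h import *
rows((.507,-.3305,.0155))"
```

```text
time_s: 14.9
position: [0.5068, -0.3302, 0.082]
orientation: [0.315, 0.949, 0.0, -0.0]
force: [-0.6, 0.4, -0.1]
grip_width: 0.0121
finger_force: 20.0
rz 0.000 t -0.0004 -0.0002 0.0665  (y ang 53.3) pos [ 0.5068 -0.3302  0.082 ] w 0.0121 F 20.0 t 14.90 q6 -1.61
```

```bash
python3 -m inch '0 0 0 0 0 0.03 0;0 0 0 0 0 0.05 0;0 0 0 0 0 0.061 0;0 0 0 0 0 0.0663 0;0 0 0 0 0 0.0663 0;0 0 0 0 0 0.0663 0.25;0 0 0 0 0 0.0663 0.25;0 0 0 0 0 0.0663 0.25;0 0 0 0 0 0.0663 0.25'; python3 -m inch '0 0 0 0 0 -0.02 0.25;0 0 0 0 0 -0.07 0.3;0 0 0 0 0 -0.075 0.5;0 0 0 0 0 -0.075 0.5'
python3 -c "
from h import *
rows((.674,-.084,.09),-20)"
```

```text
time_s: 16.02
position: [0.5071, -0.331, 0.016]
orientation: [0.314, 0.949, -0.0, 0.0]
force: [-0.3, 0.3, -0.5]
grip_width: 0.0225
finger_force: 0.0
time_s: 16.52
position: [0.5071, -0.3309, 0.0911]
orientation: [0.314, 0.949, -0.0, 0.0]
force: [-0.7, -0.3, 0.2]
grip_width: 0.0442
finger_force: 0.0
rz 1.280 t 0.0136 0.2977 0.0010  (y ang 53.3) pos [ 0.5071 -0.3309  0.0911] w 0.0442 F 0.0 t 16.52 q6 -1.61
```

```bash
python3 -m inch '0 0 0.18 0.014 0.298 0 0.6;0 0 0.36 0.014 0.298 0 0.6;0 0 0.54 0.014 0.298 0 0.6;0 0 0.72 0.014 0.298 0 0.6;0 0 0.9 0.014 0.298 0 0.6;0 0 1.08 0.014 0.298 0 0.6;0 0 1.26 0.014 0.298 0 0.6;0 0 1.28 0.014 0.298 0 0.6;0 0 1.28 0.014 0.298 0 0.6;0 0 1.28 0.014 0.298 0 0.6' >/dev/null
python3 -c "
from h import *
rows((.6745,-.085,.006),-20)
d=grab('scene');cv2.imwrite('pics/a4.png',cv2.resize(cv2.cvtColor(d['image'],cv2.COLOR_RGB2BGR)[150:350,130:430],None,fx=2.6,fy=2.6))"
```

```text
rz 0.001 t -0.0010 0.0017 0.0841  (y ang -19.9) pos [ 0.6734 -0.0835  0.0901] w 0.0545 F 0.0 t 17.77 q6 0.14
```

View pics/a4.png

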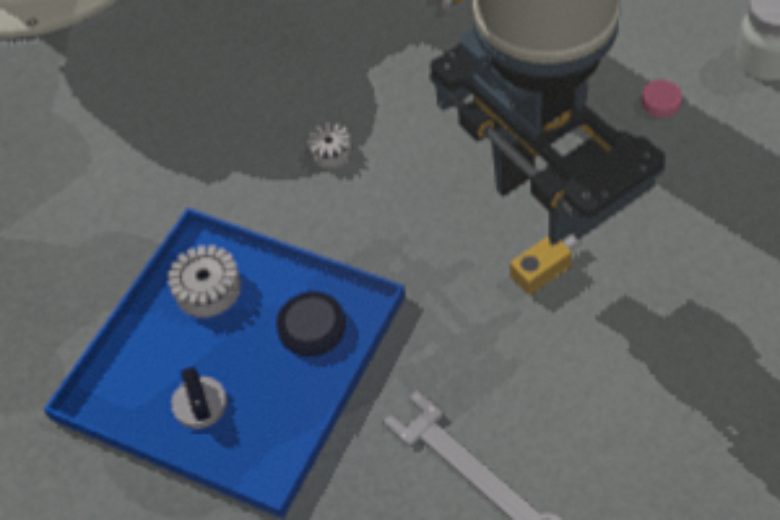

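The knob (198,397) sits flat in the tray with the other two parts, and the fingers span the tap correctly. Taking the tap.

```bash
python3 -m inch '0 0 0 -0.001 0.0015 0.04 0.6;0 0 0 -0.001 0.0015 0.065 0.6;0 0 0 -0.001 0.0015 0.078 0.6;0 0 0 -0.001 0.0015 0.084 0.6;0 0 0 -0.001 0.0015 0.084 0.6;0 0 0 -0.001 0.0015 0.084 0.3;0 0 0 -0.001 0.0015 0.084 0.1;0 0 0 -0.001 0.0015 0.084 0.1;0 0 0 -0.001 0.0015 0.084 0.1;0 0 0 -0.001 0.0015 0.084 0.1' 30
python3 -c "
from h import *
rows((.400,.288,.09))"
```

```text
time_s: 19.08
position: [0.675, -0.085, 0.0072]
orientation: [0.819, 0.574, 0.0, 0.0]
force: [-0.5, 0.9, 6.2]
grip_width: 0.0259
finger_force: 30.0
rz 0.000 t 0.2565 -0.3859 -0.0829  (y ang -20.0) pos [ 0.675  -0.085   0.0072] w 0.0259 F 30.0 t 19.07 q6 0.14
```

```bash
python3 -m inch '0 0 0 0 0 -0.03 0.1;0 0 0 0 0 -0.07 0.1;0 0 0 0.02 -0.03 -0.083 0.1;0 0 0 0.05 -0.074 -0.083 0.1;0 0 0 0.08 -0.12 -0.083 0.1;0 0 0 0.11 -0.165 -0.083 0.1;0 0 0 0.14 -0.21 -0.083 0.1;0 0 0 0.17 -0.255 -0.083 0.1;0 0 0 0.2 -0.3 -0.083 0.1;0 0 0 0.23 -0.345 -0.083 0.1' >/dev/null;python3 -m inch '0 0 0 0.018 -0.03 0 0.1;0 0 0 0.031 -0.046 0 0.1;0 0 0 0.031 -0.046 0 0.1;0 0 0 0.031 -0.046 0 0.1'
python3 -c "
from h import *
rows((.397,.2945,.0108))"
```

```text
time_s: 20.82
position: [0.397, 0.2936, 0.0899]
orientation: [0.819, 0.574, -0.0, 0.0]
force: [0.8, -0.5, -0.9]
grip_width: 0.0256
finger_force: 30.0
rz 0.000 t 0.0009 -0.0003 0.0791  (y ang -20.0) pos [0.397  0.2936 0.0899] w 0.0256 F 30.0 t 20.82 q6 0.87
```

```bash
python3 -m inch '0 0 0 0.001 0 0.035 0.1;0 0 0 0.001 0 0.06 0.1;0 0 0 0.001 0 0.074 0.1;0 0 0 0.001 0 0.079 0.1;0 0 0 0.001 0 0.079 0.1;0 0 0 0.001 0 0.079 0.4;0 0 0 0.001 0 0.079 0.4;0 0 0 0.001 0 0.079 0.4;0 0 0 0.001 0 0.079 0.4'; python3 -m inch '0 0 0 0 0 -0.02 0.4;0 0 0 0 0 -0.07 0.4;0 0 0 0 0 -0.079 0.5;0 0 0 0 0 -0.079 0.6'
python3 -c "
from h import *
rows((.673,.060,.09),69)"
```

```text
time_s: 21.95
position: [0.3971, 0.295, 0.011]
orientation: [0.819, 0.574, 0.0, 0.0]
force: [-1.1, -0.6, -0.9]
grip_width: 0.0364
finger_force: 0.0
time_s: 22.45
position: [0.3972, 0.2951, 0.0902]
orientation: [0.819, 0.574, 0.001, 0.0]
force: [-0.2, 0.4, -0.8]
grip_width: 0.0524
finger_force: 0.0
rz -1.553 t -0.1266 0.3396 0.0004  (y ang -20.0) pos [0.3972 0.2951 0.0902] w 0.0524 F 0.0 t 22.45 q6 0.87
```

```bash
python3 -m inch '0 0 0 -0.1266 0.34 0 0.6;0 0 0 -0.1266 0.34 0 0.6;0 0 0 -0.1266 0.34 0 0.6;0 0 0 -0.1266 0.34 0 0.6;0 0 0 -0.1266 0.34 0 0.6;0 0 0 -0.1266 0.34 0 0.6;0 0 0 -0.1266 0.34 0 0.6;0 0 0 -0.1266 0.34 0 0.6;0 0 0 -0.1266 0.34 0 0.6' >/dev/null
python3 -c "
from h import *
rows((.673,.060,.003))
d=grab('scene');cv2.imwrite('pics/a5.png',cv2.resize(cv2.cvtColor(d['image'],cv2.COLOR_RGB2BGR)[80:270,240:460],None,fx=3,fy=3))"
```

```text
rz 0.000 t -0.0002 0.0012 0.0862  (y ang -19.9) pos [0.6721 0.0606 0.0892] w 0.0546 F 0.0 t 23.57 q6 0.35
```

View pics/a5.png

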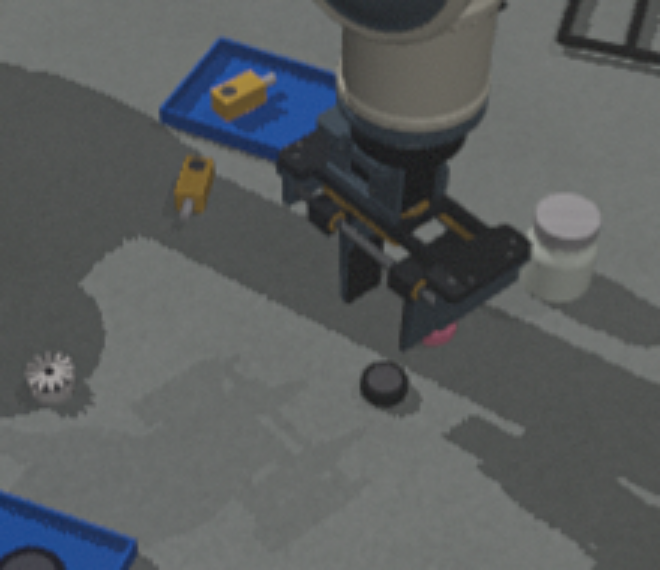

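The tap (240,95) lies flat in the long tray. The fingers are above the black cap (385,385), and the pink one is behind and clear. Descending.

```bash
python3 -m inch '0 0 0 0 0.001 0.04 0.6;0 0 0 0 0.001 0.068 0.6;0 0 0 0 0.001 0.08 0.6;0 0 0 0 0.001 0.086 0.6;0 0 0 0 0.001 0.086 0.6;0 0 0 0 0.001 0.086 0.3;0 0 0 0 0.001 0.086 0.2;0 0 0 0 0.001 0.086 0.2;0 0 0 0 0.001 0.086 0.2;0 0 0 0 0.001 0.086 0.2' 25
python3 -c "
from h import *
rows((.51,.3075,.09))"
```

```text
time_s: 24.88
position: [0.6745, 0.0593, 0.0046]
orientation: [0.819, 0.574, 0.0, 0.0]
force: [-1.2, -0.2, 6.9]
grip_width: 0.0371
finger_force: 25.0
rz 0.000 t 0.1769 -0.2394 -0.0856  (y ang -20.0) pos [0.6745 0.0593 0.0046] w 0.0371 F 25.0 t 24.88 q6 0.35
```

```bash
python3 -m inch '0 0 0 0 0 -0.03 0.2;0 0 0 0 0 -0.07 0.2;0 0 0 0.02 -0.03 -0.085 0.2;0 0 0 0.05 -0.068 -0.085 0.2;0 0 0 0.08 -0.109 -0.085 0.2;0 0 0 0.11 -0.15 -0.085 0.2;0 0 0 0.145 -0.195 -0.085 0.2;0 0 0 0.177 -0.239 -0.085 0.2;0 0 0 0.177 -0.239 -0.085 0.2;0 0 0 0.177 -0.239 -0.085 0.2'
python3 -c "
from h import *
rows((.51,.3075,.0083))"
```

```text
time_s: 26.12
position: [0.5103, 0.3074, 0.089]
orientation: [0.819, 0.574, 0.0, 0.0]
force: [1.1, -0.8, -0.7]
grip_width: 0.0371
finger_force: 25.0
rz 0.000 t -0.0000 -0.0003 0.0807  (y ang -20.0) pos [0.5103 0.3074 0.089 ] w 0.0371 F 25.0 t 26.12 q6 0.79
```

```bash
python3 -m inch '0 0 0 0 0 0.035 0.2;0 0 0 0 0 0.06 0.2;0 0 0 0 0 0.075 0.2;0 0 0 0 0 0.0807 0.2;0 0 0 0 0 0.0807 0.2;0 0 0 0 0 0.0807 0.5;0 0 0 0 0 0.0807 0.5;0 0 0 0 0 0.0807 0.5;0 0 0 0 0 0.0807 0.5'; python3 -m inch '0 0 0 0 0 -0.02 0.5;0 0 0 0 0 -0.07 0.5;0 0 0 0 0 -0.12 0.5;0 0 0 0.1 0.1 -0.15 0.5;0 0 0 0.15 0.1 -0.15 0.5;0 0 0 0.15 0.1 -0.15 0.5;0 0 0 0.15 0.1 -0.15 0.5'
python3 -c "
from h import *
for n in('scene','top'):
  d=grab(n);cv2.imwrite(f'pics/end_{n}.png',cv2.cvtColor(d['image'],cv2.COLOR_RGB2BGR))"
```

```text
time_s: 27.25
position: [0.5101, 0.3075, 0.0083]
orientation: [0.819, 0.574, 0.0, 0.0]
force: [0.4, 0.2, -0.0]
grip_width: 0.0456
finger_force: 0.0
time_s: 28.12
position: [0.6579, 0.4167, 0.1581]
orientation: [0.819, 0.574, 0.002, 0.0]
force: [0.1, -0.5, -0.2]
grip_width: 0.0455
finger_force: 0.0
```

View pics/end_scene.png

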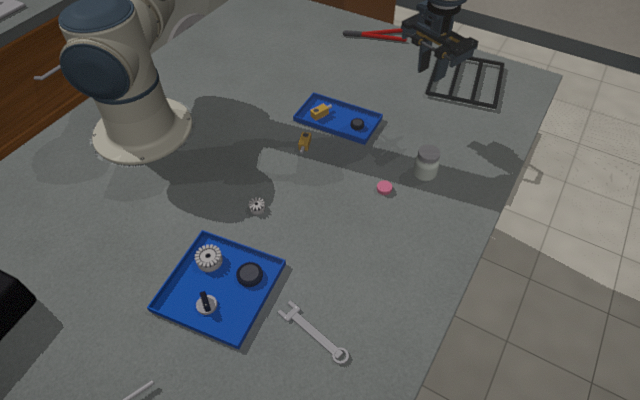

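View pics/end_top.png

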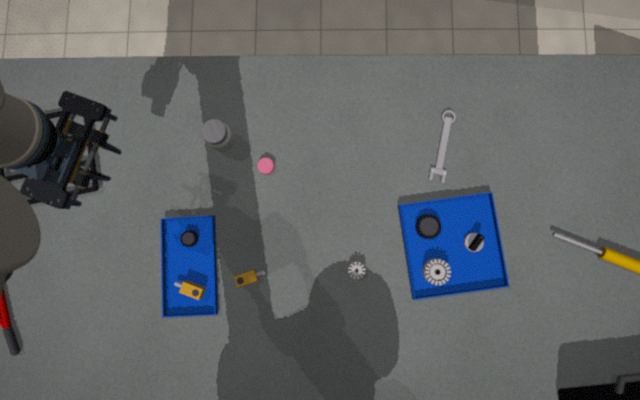

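All five parts lie in their trays: crown (437,272), large cap (428,226), knob (474,241), small cap (189,238) and tap (190,290). The small crown, spanner and jar haven't moved. Handing in.

```bash
python3 -m inch '0 0 0 0 0 0 0.5;0 0 0 0 0 0 0.5;0 0 0 0 0 0 0.5;0 0 0 0 0 0 0.5' >/dev/null; python3 -c "
from bench import arm
print(arm.hand_in())"
```

```text
the job is handed in; nothing more can be done
None
```

I handed the job in at about 29 s: all five parts are flat in their trays, and the small crown, spanner and jar are where they started in the final pictures; the hand-in returned no verdict.

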